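# Turn the test disc over on the measuring platform

### The job

The moulded test disc on the raised measuring platform has been measured on its recessed face; turn it over for the other side. Slide it flat until it hangs out past an edge of the platform so that you can get a finger under it, then turn it over and lay it back flat, wholly on the platform, recessed face down. Do not let it fall off the platform, and leave the similar disc that lies on the bench where it is.

Things in the scene. Friction and masses are not known exactly. Their poses are not given: they have to be found in the camera images.
- disc_center (a point): Centre (half-way through the thickness) of the round white test disc that lies on the platform: 144 mm across (the solid rim 140 mm), 20 mm thick, about 0.16 kg, loose, rigid and solid. It starts lying flat with its shallow recessed face up. Its z axis is the disc's own axis and points out of the recessed face: up at the start, down when turned over. It is too wide to be gripped across; its thickness can be gripped where it overhangs.
- platform_top (a point): Centre of the flat top of the measuring platform, a fixed grey metal plate 220 mm along its x axis, 280 mm along its y axis and 14 mm thick, top 90 mm above the bench. All four edges are free; the feet and the stiffener below stand back 40 mm or more from the edges. x and y axes along its edges (turned by up to 0.3 rad from the world's), z up. Nothing but the disc stands on it.
- other_center (a point): Centre of a similar white disc, 145 mm across and 20 mm thick, that lies loose on the bench to the right of the platform. Not part of the job.
Mind the look-alikes: they are no part of the job. Leave any red look-alike of the part that bears disc_center alone.

How it is judged:
On the way:
1. the disc, still flat on the platform with its recessed face up, hangs at least 25 mm out past an edge of the platform (angle between disc_center's own z axis and vertical below 0.17 rad and z of disc_center in the frame of platform_top between 0.004 and 0.018 m and (y of disc_center in the frame of platform_top above 0.095 m or y of disc_center in the frame of platform_top below -0.095 m or x of disc_center in the frame of platform_top above 0.065 m or x of disc_center in the frame of platform_top below -0.065 m)), for 0.1 s.
At the end, for the whole second after the job is handed in: The disc lies at rest flat on the platform (within 8 degrees), recessed face down, wholly on its top (up to about 10 mm over an edge is allowed), released; the other disc is within 20 mm of where it lay (angle between disc_center's own z axis and vertical above 3 rad and z of disc_center in the frame of platform_top between 0.004 and 0.016 m and x of disc_center in the frame of platform_top between -0.05 and 0.05 m and y of disc_center in the frame of platform_top between -0.08 and 0.08 m and distance of other_center from where it was at the start of the episode below 0.02 m and linear speed of disc below 0.02 m/s); the robot touches nothing.
It fails at once if the disc falls off the platform (height (world z) of disc_center below 0.05 m).
It fails at once if the other disc is displaced by more than 20 mm (distance of other_center from where it was at the start of the episode above 0.02 m).
It also fails if it takes over 56 s, if anything falls off the work surface, if the arm or the gripper's body presses on something with over 40 N, if the wrist force passes 120 N, or if a joint passes its speed limit or range.

### The arm

A 6-joint arm with a two-finger parallel gripper is mounted at the origin on a cart in front of the work surface, level with it; the furniture and walls round the work are solid. World frame = base frame: x ahead of the robot, y to its left, z up, the work surface at z = 0. Lengths are in m, angles in rad, forces in N, time in s.
With the tool pointing down it reaches from about 0.35 to 0.975 m from the base axis. Payload 4.9 kg.
Tool frame: the origin (TCP) lies on the centre line of the jaws, within the pads' length; the fingertips stand 14 mm ahead of it and the grasp point (between the pads) lies 5 mm behind it (manip.nose_length is the distance from the TCP to the fingertips, in m); z points along the fingers, y is the line along which they close (so a half turn about z gives the same grasp; the last joint's range is limited). The gripper opens to 85 mm and grips with 20 to 120 N. Pads are 22 mm wide; open, the fingers measure 114 mm over their backs; the gripper's body (76 mm by 85 mm) begins 54 mm behind the grasp point. The pads swing forward as they close: fully open they stand 13 mm farther back than shut.
Start: joints at [1.041, 0.053, 1.613, -0, 1.476, -0.119], TCP at [0.25, 0.573, 0.245] pointing down, gripper open.
Joint ranges: [-3.01, 3.01], [-1.01, 2.22], [0.06, 2.58], [-1.02, 4.17], [0.09, 2.62], [-3.14, 3.14]. Speed limits (rad/s): [2.57, 2.57, 3.14, 3.14, 3.14, 3.14].

### API

Orientations are given as a unit quaternion [w, x, y, z].
In Python, from plant import manip, imaging gives the robot as it stands.
- The arm moves only by the tool play_rows, never from a script. Its argument "commands" is a list of rows, each a list of 6 numbers: the shift along the tool's x, y, z in mm, then the turn, a rotation vector about the tool's x, y, z in degrees. A call has 1 to 5 rows; each row shifts and turns the commanded pose from where the row before left it, along the tool's axes as they then stand; what a row does not reach is not made up. A row lasts 1/12 s, in which the tool goes at most 41.7 mm and 7.16 degrees, less where a joint would pass 70% of its speed; a pose out of reach is approached as far as the arm can. A call is refused whole if a number of a shift passes 41.7 or a number of a turn 7.16, either way. A call with a gripper value outside its range is refused whole. "hand" is the finger opening in mm, from 0 to 85.4, set as the call begins (left out, the last holds). The fingers move at their own pace and stop on an object; the grip force is fixed at half the most. Time passes only in rows, so rows that do not move let the fingers close. It gives the time, the measured TCP pose, the force, the opening and the grip force at its end, in the units of the state.
- manip.state(): the state, without advancing time (a new reading comes with each control period).
- imaging.grab_frame(name): name is "scene" or "top" or "wrist"; returns a dict with "image" (420x560x3 uint8, red, green, blue), "fx", "fy", "cx", "cy" (pixels), "R" (3x3) and "t" (3): a world point X has camera coordinates R X + t; the wrist camera has in their place "mount" (4x4, takes a point from camera to tool coordinates, whose origin is the TCP and whose axes are the flange's). Camera axes: x right, y down, z forward; pixel columns grow to the right and rows downward; lengths in m; the calibration is good to about 2 mm. A picture is of the moment at which its call begins: read the wrist's pose just before it. There is no depth.
- manip.job_done(): hands the job in; it is judged then, once.
The state is a dict: "time": time; "joint_pos": joint angles; "joint_vel": joint speeds; "joint_efforts": joint torques, N m; "tool_pos": TCP position; "tool_rot": TCP orientation; "contact_force": force on the tool from outside, world axes, zero at the start; "ft_torque": the same for the moment, N m; "gripper_width": opening from 0.0 (shut) to 1.0 (fully open); "grasp_force": force on a finger pad.
Only numpy, scipy, OpenCV 4.12 (cv2) and the standard library are available. Lean on these libraries where they do the work, as an engineer would, in place of code of your own. Each camera call takes 0.05 s, during which the arm holds its last target. There are 200 camera calls.

## Working session

There is one attempt and no reset: what is moved stays moved. The work goes in short steps, Python scripts to look and compute and a tool call to move; the robot and the scene stay as the last step left them, time stands still between calls to the robot, and variables do not carry over. Pictures are saved under pics/ and viewed, at most 10 in all, crops included, and the job is handed in when it is done.

Besides the shell and the picture viewer there is one more tool, called after ">>>" as name([rows], argument=value, ...), one row to a line, values as JSON. play_rows: Moves the arm, as the interface text tells. Its arguments: {"type":"object","properties":{"commands":{"type":"array","items":{"type":"array","items":{"type":"number"}}},"hand":{"type":"number"}},"required":["commands"]}

```bash
ls; mkdir -p pics; cat > h.py <<'E'
import numpy as np, cv2
from plant import manip, imaging
def grab(n):
    f=imaging.grab_frame(n); return f
def save(f,p,crop=None,s=1):
    im=f["image"][:,:,::-1]
    if crop: im=im[crop[1]:crop[3],crop[0]:crop[2]]
    cv2.imwrite(p,cv2.resize(im,None,fx=s,fy=s,interpolation=cv2.INTER_CUBIC))
def ray(f,u,v,z):
    R=np.array(f["R"]);t=np.array(f["t"]); c=-R.T@t
    d=R.T@np.array([(u-f["cx"])/f["fx"],(v-f["cy"])/f["fy"],1]); return c+d*(z-c[2])/d[2]
def proj(f,X):
    p=np.array(f["R"])@np.array(X)+np.array(f["t"]); return f["fx"]*p[0]/p[2]+f["cx"],f["fy"]*p[1]/p[2]+f["cy"]
E
python3 - <<'E'
from h import *
a=grab("top");b=grab("scene")
im=np.hstack([a["image"],b["image"]])[:,:,::-1]
cv2.imwrite("pics/a.png",cv2.resize(im,(800,300),interpolation=cv2.INTER_AREA))
for f in(a,b): print(-np.array(f["R"]).T@f["t"],f["fx"],f["cx"],f["cy"])
print(manip.state())
np.savez("top0.npz",**a)
E
```

```text
pics
[0.27934848 0.09717646 1.42135523] 404.70479231995836 277.2974746139283 209.76603800593503
[-0.19668985 -1.06834391  1.02186678] 478.6615433338834 278.95121202355364 210.1014253869935
{'time': 0.1, 'joint_pos': array([ 1.04099478e+00,  5.32717169e-02,  1.61416753e+00, -3.04579718e-05,
        1.47598677e+00, -1.19017878e-01]), 'joint_vel': array([-0.00202608, -0.00095372, -0.00308843,  0.00046086,  0.00267562,
        0.00075041]), 'joint_efforts': array([ 1.10633711e-03, -3.94904208e+01, -3.71363103e+01, -6.52835524e-05,
        3.93179100e-03,  1.23104599e-05]), 'tool_pos': array([0.24932255, 0.57252852, 0.24419131]), 'tool_rot': array([-2.77823819e-04,  2.03949262e-01,  9.78981030e-01, -8.73700711e-04]), 'contact_force': array([-0.76083123, -0.38451257,  0.29647896]), 'ft_torque': array([-0.00975005,  0.09215145, -0.04452199]), 'grasp_force': 0.0, 'gripper_width': 1.000520338664737}
```

View pics/a.png

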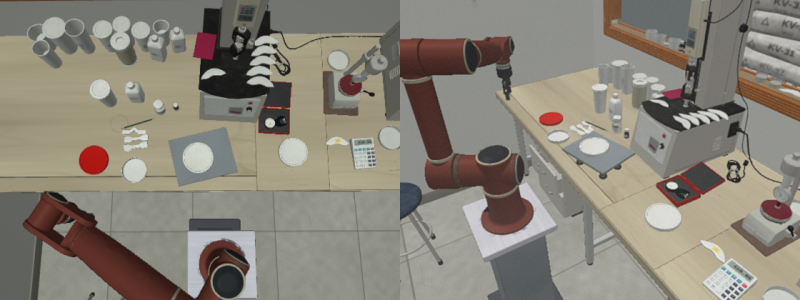

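The top view shows the grey platform with a white disc at about (278,218) in the full picture. There are white discs on the bench at (410,213) and (188,237), and a red look-alike at (131,224). The one on the platform fits the description. I'll confirm it in a crop and measure it.

```bash
cat > meas.py <<'E'
from h import *
def measure(f,roi=(225,170,345,265)):
    im=f["image"]; hsv=cv2.cvtColor(im,cv2.COLOR_RGB2HSV); x0,y0,x1,y1=roi
    m=np.zeros(im.shape[:2],np.uint8); 
    w=((hsv[...,2]>195)&(hsv[...,1]<40)).astype(np.uint8)
    m[y0:y1,x0:x1]=w[y0:y1,x0:x1]
    c=max(cv2.findContours(m,cv2.RETR_EXTERNAL,cv2.CHAIN_APPROX_NONE)[0],key=cv2.contourArea)
    return c
E
python3 - <<'E'
from meas import *
f=dict(np.load("top0.npz"))
save(f,"pics/b.png",(110,160,450,270),2.3)
im=f["image"]; print([im[v,u].tolist() for u,v in[(278,218),(245,240),(310,210),(410,213),(215,240)]])
for roi in[(235,180,330,255),(380,180,440,245),(165,210,210,262)]:
    c=measure(f,roi); z=.11 if roi[0]==235 else .02
    P=np.array([ray(f,u,v,z)[:2] for u,v in c[:,0]])
    (cx,cy),r=cv2.minEnclosingCircle(P.astype(np.float32)); print(roi,cx,cy,r,cv2.fitEllipse((P*1e4).astype(np.int32)))
hsv=cv2.cvtColor(im,cv2.COLOR_RGB2HSV)
g=((hsv[...,1]<60)&(hsv[...,2]<175)&(hsv[...,2]>90)).astype(np.uint8)
# fill disc
c=measure(f,(235,180,330,255)); cv2.drawContours(g,[c],-1,1,-1); g=cv2.morphologyEx(g,cv2.MORPH_CLOSE,np.ones((5,5)))
m=np.zeros_like(g); m[170:268,225:345]=g[170:268,225:345]; m=cv2.morphologyEx(m,cv2.MORPH_OPEN,np.ones((7,7)))
q=max(cv2.findContours(m,0,1)[0],key=cv2.contourArea)
P=np.array([ray(f,u,v,.09)[:2] for u,v in q[:,0]],np.float32)
R=cv2.minAreaRect(P); print(R,cv2.boxPoints(R)); print(cv2.approxPolyDP(q,6,True)[:,0].tolist(),[ray(f,u,v,.09)[:2].round(3).tolist() for u,v in cv2.approxPolyDP(q,6,True)[:,0]])
E
```

```text
[[208, 213, 202], [148, 144, 124], [120, 129, 130], [205, 209, 200], [167, 159, 132]]
(235, 180, 330, 255) 0.48471328616142273 0.10926079005002975 0.06992360204458237 ((4845.93603515625, 1085.822021484375), (1324.8331298828125, 1359.2664794921875), 5.945641040802002)
(380, 180, 440, 245) 0.5243358016014099 -0.3591393828392029 0.0699341893196106 ((5242.1416015625, -3590.05615234375), (1302.887939453125, 1346.9769287109375), 38.12298583984375)
(165, 210, 210, 262) 0.4355669319629669 0.41705232858657837 0.05774775519967079 ((4369.306640625, 4174.6416015625), (1070.1334228515625, 1089.8477783203125), 51.37823486328125)
((0.4962380826473236, 0.08325336128473282), (0.4051292836666107, 0.3276630938053131), 89.6763687133789) [[ 0.33126497 -0.11838266]
 [ 0.65892285 -0.12023343]
 [ 0.6612112   0.2848894 ]
 [ 0.3335533   0.28674015]]
[[225, 170], [225, 267], [344, 267], [344, 170]] [[0.661, 0.285], [0.334, 0.278], [0.332, -0.109], [0.659, -0.12]]
```

View pics/b.png

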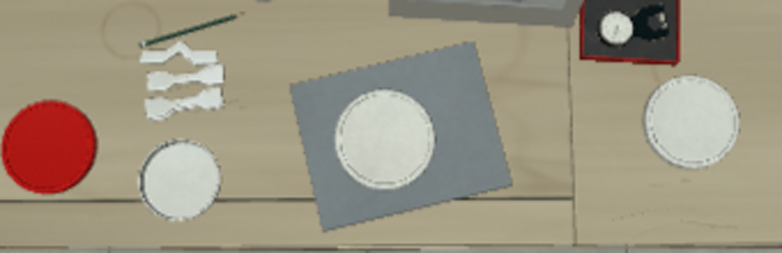

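The crop confirms it: the white disc at crop (385,139) lies on the grey platform, whose corners are at about (291,85), (475,42), (511,185) and (323,230). The white disc at (692,121) is the other disc. The one at (180,180) is smaller, and the red one is a decoy. Next I'll get the platform pose.

```bash
python3 - <<'E'
from meas import *
f=dict(np.load("top0.npz")); im=f["image"].astype(int)
g=((im[...,2]-im[...,0]>=-2)&(im.max(2)<185)).astype(np.uint8)
m=np.zeros_like(g); m[172:264,230:338]=g[172:264,230:338]
m=cv2.morphologyEx(m,cv2.MORPH_OPEN,np.ones((3,3)))
q=max(cv2.findContours(m,0,1)[0],key=cv2.contourArea)
P=np.array([ray(f,u,v,.09)[:2] for u,v in q[:,0]],np.float32)
R=cv2.minAreaRect(P);print(R);print(cv2.boxPoints(R))
cr=[ray(f,110+u/2.3,160+v/2.3,.09)[:2].round(3).tolist() for u,v in[(291,85),(475,42),(511,185),(323,230)]];print(cr,np.mean(cr,0))
b=grab("scene"); np.savez("sc0.npz",**b)
print([proj(b,[*c,.09]) for c in cr], proj(b,[.485,.109,.11]))
save(b,"pics/c.png",(90,60,360,250),2.9)
E
```

```text
((0.49293673038482666, 0.08692452311515808), (0.22085681557655334, 0.27650824189186096), 13.37839126586914)
[[ 0.35351562  0.19587584]
 [ 0.4174944  -0.07312886]
 [ 0.63235784 -0.02202679]
 [ 0.56837904  0.24697791]]
[[0.567, 0.244], [0.63, -0.026], [0.419, -0.073], [0.356, 0.196]] [0.493   0.08525]
[(np.float64(272.14102945174227), np.float64(183.612081712553)), (np.float64(329.36933212669015), np.float64(213.3869777823171)), (np.float64(283.86752190090004), np.float64(241.84984457553247)), (np.float64(227.01940533359976), np.float64(207.20015644562176))] (np.float64(271.8037967446585), np.float64(202.8229169842486))
```

View pics/c.png

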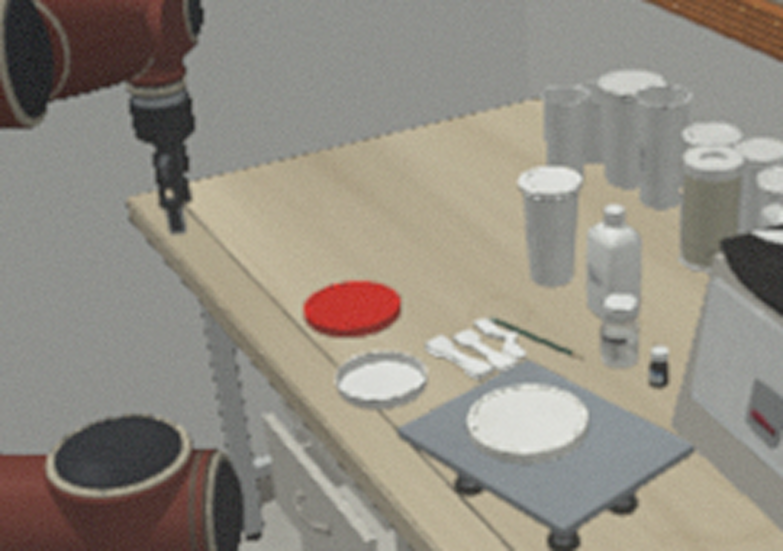

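>>> play_rows([
  [0,0,0,7,0,0],
  [0,0,0,7,0,0],
  [0,0,0,7,0,0],
  [0,0,0,7,0,0],
])

```text
time: 0.53
tool_pos: [0.2497, 0.5732, 0.2463]
tool_rot: [-0.05, 0.198, 0.949, -0.239]
contact_force: [0.3, 0.3, -0.6]
gripper_width: 0.999
grasp_force: 0.0
```

>>> play_rows([
  [0,0,0,0,7,0],
  [0,0,0,0,7,0],
  [0,0,0,0,7,0],
  [0,0,0,0,0,0],
])

```text
time: 0.87
tool_pos: [0.2522, 0.5714, 0.2432]
tool_rot: [-0.223, 0.24, 0.924, -0.198]
contact_force: [-0.0, -0.2, -1.3]
gripper_width: 1.0
grasp_force: 0.0
```

```bash
cat > kin.py <<'E'
from h import *
import json,os
from scipy.spatial.transform import Rotation as Ro
from scipy.optimize import least_squares
def log():
    s=manip.state(); L=json.load(open("log.json")) if os.path.exists("log.json") else []
    L.append([s["joint_pos"].tolist(),s["tool_pos"].tolist(),s["tool_rot"].tolist()]); json.dump(L,open("log.json","w")); return s
def fk(j,p):
    a1,d,h,L2,e,L3,d6=p
    R3=Ro.from_euler('ZY',[j[0],j[1]+j[2]]); R=R3*Ro.from_euler('ZYZ',[j[3],j[4],j[5]+np.pi*0])
    P=Ro.from_euler('z',j[0]).apply([a1+L2*np.sin(j[1]),d,h+L2*np.cos(j[1])])+R3.apply([e,0,L3])+R.apply([0,0,d6])
    return P,R
def quat(q): return Ro.from_quat([q[1],q[2],q[3],q[0]])
E
python3 - <<'E'
from kin import *
json.dump([[[1.04099478e+00,5.32717169e-02,1.61416753e+00,-3.04579718e-05,1.47598677e+00,-1.19017878e-01],[0.24932255,0.57252852,0.24419131],[-2.77823819e-04,2.03949262e-01,9.78981030e-01,-8.73700711e-04]]],open("log.json","w"))
s=log(); print(s["joint_pos"])
for j,p,q in json.load(open("log.json")):
    P,R=fk(j,[0]*7); print((R.inv()*quat(q)).as_rotvec(degrees=True), P,p)
E
```

```text
[ 0.92745466  0.36438538  1.3379942   0.27776863  1.98058443 -0.09399721]
[1.79750806e-07 2.28080267e-07 8.99999999e+01] [0. 0. 0.] [0.24932255, 0.57252852, 0.24419131]
[-2.11962482e-14  1.76635402e-15  9.00000000e+01] [0. 0. 0.] [0.2521922681774982, 0.5713766943905826, 0.24322907171430533]
```

>>> play_rows([
  [0,0,0,0,-7,0],
  [0,0,0,0,-7,0],
  [0,0,0,0,-7,0],
  [0,0,0,-7,0,0],
  [0,0,0,-7,0,0],
])

```text
time: 1.28
tool_pos: [0.2481, 0.5747, 0.2438]
tool_rot: [-0.023, 0.2, 0.972, -0.118]
contact_force: [-0.7, -0.5, 0.5]
gripper_width: 1.004
grasp_force: 0.0
```

>>> play_rows([
  [0,0,0,-7,0,0],
  [0,0,0,-7,0,0],
  [40,0,0,0,0,0],
  [40,0,0,0,0,0],
  [40,0,0,0,0,0],
])

```text
time: 1.7
tool_pos: [0.1382, 0.6206, 0.246]
tool_rot: [0.001, 0.204, 0.979, 0.001]
contact_force: [0.8, 1.1, 0.1]
gripper_width: 1.005
grasp_force: 0.0
```

```bash
python3 - <<'E'
from kin import *
s=log(); print(s["joint_pos"],s["tool_pos"],s["tool_rot"])
E
```

```text
[ 1.2356561   0.07667443  1.58658775 -0.00216034  1.47686723  0.07585312] [0.13817166 0.62059087 0.24604234] [1.16103876e-03 2.03954825e-01 9.78979437e-01 5.86440148e-04]
```

>>> play_rows([
  [-40,-26,-10,0,0,0],
  [-40,-26,-10,0,0,0],
  [-40,-26,0,0,0,0],
  [-40,-26,0,0,0,0],
  [-40,-26,0,0,0,0],
])

```text
time: 2.12
tool_pos: [0.2533, 0.4473, 0.2629]
tool_rot: [0.001, 0.202, 0.979, 0.0]
contact_force: [0.5, 0.2, 0.7]
gripper_width: 1.001
grasp_force: 0.0
```

>>> play_rows([
  [-40,-26,0,0,0,0],
  [-40,-26,0,0,0,0],
  [-40,-26,0,0,0,0],
  [-40,-26,0,0,0,0],
  [-40,-26,0,0,0,0],
])

```text
time: 2.53
tool_pos: [0.3685, 0.273, 0.2629]
tool_rot: [0.001, 0.203, 0.979, -0.0]
contact_force: [0.9, -0.3, 0.1]
gripper_width: 0.997
grasp_force: 0.0
```

```bash
python3 - <<'E'
from kin import *
s=log(); print(s["joint_pos"],s["tool_pos"],s["tool_rot"])
L=json.load(open("log.json"))
import kin
def fun(p): 
    r=[]
    for j,P,q in L:
        jj=list(j)
        r+=list(fk(jj,p)[0]-P)
    return r
r=least_squares(fun,[0,.07,.3,.4,0,.4,.2]); print(r.x.round(4),np.abs(r.fun).max(), np.linalg.svd(r.jac)[1])
E
```

```text
[ 0.47644236 -0.37420189  1.96266126 -0.00221592  1.55133877 -0.68586354] [0.3685498  0.27304474 0.26293685] [ 1.39444739e-03  2.02807777e-01  9.79217531e-01 -2.96219701e-04]
[-0.      0.0742  0.238   0.4264  0.0957  0.6099  0.2655] 1.364513946278123e-09 [3.95946785 2.83132488 2.00263649 0.44302108 0.31001703 0.05674843
 0.00788929]
```

```bash
cat >> kin.py <<'E'
PAR=[0,.0742,.238,.4264,.0957,.6099,.2655]
def setpar():
    global PAR
    L=json.load(open("log.json"))
    PAR=least_squares(lambda p:np.concatenate([fk(j,p)[0]-P for j,P,q in L]),PAR).x
setpar()
LO=np.array([-3.01,-1.01,.06,-1.02,.09,-3.14]);HI=np.array([3.01,2.22,2.58,4.17,2.62,3.14])
C=np.array([.493,.086,.09]);TH=np.radians(13.4)
ex=np.array([np.cos(TH),np.sin(TH),0]);ey=np.array([-np.sin(TH),np.cos(TH),0]);ez=np.array([0,0,1.])
def ik(P,R,q0):
    def f(q):
        p,r=fk(q,PAR); r=r*Ro.from_euler('z',90,degrees=True)
        return np.r_[(p-P)*3,(r.inv()*R).as_rotvec()]
    s=least_squares(f,np.clip(q0,LO+.001,HI-.001),bounds=(LO,HI)); return s.x,np.abs(s.fun).max()
def frame(z,y):
    z=z/np.linalg.norm(z); return Ro.from_matrix(np.c_[np.cross(y,z),y,z])
E
python3 - <<'E'
from kin import *
rng=np.random.default_rng(0)
for nm,n,half in[('+x',ex,.11),('-x',-ex,.11),('+y',ey,.14),('-y',-ey,.14)]:
  for sg in(1,-1):
    for z in(.10,.2,.3):
      P=C+n*(half+.03); P[2]=z
      sol=[]
      for k in range(14):
        q,e=ik(P,frame(-n,sg*ez),rng.uniform(LO,HI))
        if e<1e-4 and not any(np.abs(q-x).max()<.05 for x in sol): sol.append(q)
      print(nm,sg,z,[x.round(2).tolist() for x in sol])
E
```

```text
+x 1 0.1 []
+x 1 0.2 []
+x 1 0.3 []
+x -1 0.1 []
+x -1 0.2 []
+x -1 0.3 []
-x 1 0.1 []
-x 1 0.2 []
-x 1 0.3 []
-x -1 0.1 []
-x -1 0.2 []
-x -1 0.3 []
+y 1 0.1 []
+y 1 0.2 []
+y 1 0.3 []
+y -1 0.1 []
+y -1 0.2 []
+y -1 0.3 []
-y 1 0.1 [[-0.63, 0.7, 1.57, 0.93, 2.19, -2.48]]
-y 1 0.2 [[-0.63, 0.53, 1.61, 1.02, 2.27, -2.34]]
-y 1 0.3 [[-0.63, 0.38, 1.6, 1.13, 2.34, -2.16]]
-y -1 0.1 [[-0.63, 0.7, 1.57, 0.93, 2.19, 0.66]]
-y -1 0.2 [[-0.63, 0.53, 1.61, 1.02, 2.27, 0.8]]
-y -1 0.3 [[-0.63, 0.38, 1.6, 1.13, 2.34, 0.98]]
```

>>> play_rows([
  [-39.5,-10.5,30,0,0,0],
  [-39.5,-10.5,30,0,0,0],
  [-39.5,-10.5,30,0,0,0],
  [0,0,0,0,0,7],
  [0,0,0,0,0,7],
])

```text
time: 2.95
tool_pos: [0.4468, 0.2104, 0.1861]
tool_rot: [-0.001, 0.325, 0.946, -0.002]
contact_force: [-0.6, -0.2, 0.8]
gripper_width: 1.004
grasp_force: 0.0
```

>>> play_rows([
  [0,0,0,0,0,7],
  [0,0,0,0,0,7],
  [0,0,0,0,0,7],
  [0,0,0,0,0,7],
  [0,0,0,0,0,7],
])

```text
time: 3.37
tool_pos: [0.4469, 0.2123, 0.1888]
tool_rot: [0.001, 0.593, 0.805, -0.0]
contact_force: [-0.1, 0.3, 0.8]
gripper_width: 1.003
grasp_force: 0.0
```

>>> play_rows([
  [0,0,0,0,0,4],
  [0,0,0,0,0,0],
  [0,0,0,0,0,0],
])

```text
time: 3.62
tool_pos: [0.4469, 0.2123, 0.1886]
tool_rot: [0.001, 0.618, 0.786, -0.0]
contact_force: [0.1, 0.2, -0.3]
gripper_width: 0.998
grasp_force: 0.0
```

```bash
cat > st.py <<'E'
from kin import *
def st():
    s=manip.state(); R=quat(s["tool_rot"]).as_matrix(); d=s["tool_pos"]-C
    B=np.c_[ex,ey,ez]
    print("plat pos mm",(B.T@d*1000).round(1),"tool axes in plat (cols x,y,z)\n",(B.T@R).round(3),"\nF",s["contact_force"].round(1),"q",s["joint_pos"].round(2)); return s
if __name__=="__main__": st()
E
python3 st.py; python3 - <<'E'
from h import *
f=grab("wrist"); save(f,"pics/d.png",None,1)
E
```

```text
plat pos mm [-15.5 133.5  98.6] tool axes in plat (cols x,y,z)
 [[-0.005  1.     0.001]
 [ 1.     0.005 -0.001]
 [-0.001  0.001 -1.   ]] 
F [ 0.1  0.2 -0.3] q [ 0.29 -0.22  1.97 -0.    1.4   0.06]
```

View pics/d.png

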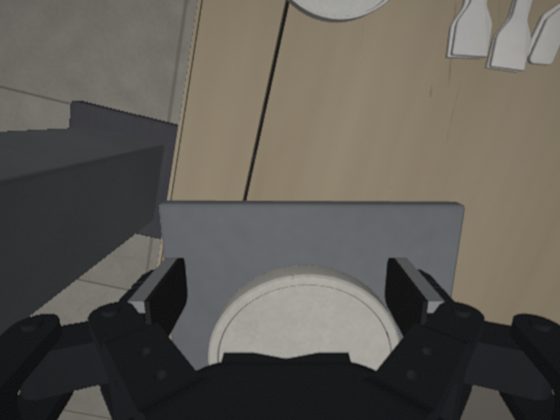

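The wrist view shows the disc between the fingers, with its rim top at about (305,268). The platform's +y edge runs level from (160,204) to (463,204), so the yaw is right. I'll cross-check that edge against the wrist calibration.

```bash
cat >> kin.py <<'E'
def wray(f,s,u,v,z):
    M=np.array(f["mount"]);R=quat(s["tool_rot"]).as_matrix()
    d=R@M[:3,:3]@np.array([(u-f["cx"])/f["fx"],(v-f["cy"])/f["fy"],1]); c=R@M[:3,3]+s["tool_pos"]
    P=c+d*(z-c[2])/d[2]; return np.c_[ex,ey,ez].T@(P-C)*1000
E
python3 - <<'E'
from kin import *
s=manip.state(); f=grab("wrist")
print([wray(f,s,u,v,z).round(1) for u,v,z in[(160,204,.09),(463,204,.09),(305,275,.11),(305,268,.1)]])
E
```

```text
[array([-103.1,  142.2,    0. ]), array([111.1, 142.8,   0. ]), array([-0.9, 97.5, 20. ]), array([-0.4, 97.9, 10. ])]
```

>>> play_rows([
  [-16,12,34,0,0,0],
  [0,0,32,0,0,0],
  [0,0,9,0,0,0],
  [0,0,0,0,0,0],
])

```text
time: 4.05
tool_pos: [0.4599, 0.1986, 0.1099]
tool_rot: [-0.002, 0.619, 0.785, -0.003]
contact_force: [0.2, 0.4, 0.3]
gripper_width: 1.001
grasp_force: 0.0
```

```bash
python3 st.py
```

```text
plat pos mm [ -6.1 117.2  19.9] tool axes in plat (cols x,y,z)
 [[-0.002  1.    -0.008]
 [ 1.     0.002 -0.   ]
 [-0.    -0.008 -1.   ]] 
F [0.2 0.4 0.3] q [ 0.26 -0.12  2.01 -0.    1.25  0.02]
```

>>> play_rows([
  [0,4,4,0,0,0],
  [0,0,0,0,0,0],
])

```text
time: 4.22
tool_pos: [0.4677, 0.2008, 0.1109]
tool_rot: [0.001, 0.619, 0.785, 0.001]
contact_force: [0.3, -1.1, -0.1]
gripper_width: 1.0
grasp_force: 0.0
```

>>> play_rows([
  [0,0,3,0,0,0],
  [0,0,0,0,0,0],
])

```text
time: 4.38
tool_pos: [0.4672, 0.2006, 0.1077]
tool_rot: [0.001, 0.619, 0.785, 0.001]
contact_force: [-0.1, 0.2, -1.1]
gripper_width: 1.0
grasp_force: 0.0
```

>>> play_rows([
  [0,0,3,0,0,0],
  [0,0,0,0,0,0],
])

```text
time: 4.55
tool_pos: [0.4665, 0.2003, 0.1036]
tool_rot: [0.0, 0.619, 0.785, 0.0]
contact_force: [-0.5, 0.1, 1.0]
gripper_width: 0.999
grasp_force: 0.0
```

```bash
python3 st.py
```

```text
plat pos mm [  0.7 117.4  13.6] tool axes in plat (cols x,y,z)
 [[-0.001  1.     0.   ]
 [ 1.     0.001 -0.   ]
 [-0.     0.    -1.   ]] 
F [-0.5  0.1  1. ] q [ 0.26 -0.1   2.01 -0.    1.23  0.02]
```

>>> play_rows([
  [0,0,4,0,0,0],
  [0,0,0,0,0,0],
])

```text
time: 4.72
tool_pos: [0.466, 0.2001, 0.0988]
tool_rot: [-0.0, 0.619, 0.785, -0.0]
contact_force: [-1.0, 0.1, -0.7]
gripper_width: 1.001
grasp_force: 0.0
```

>>> play_rows([
  [0,0,3,0,0,0],
  [0,0,0,0,0,0],
])

```text
time: 4.88
tool_pos: [0.466, 0.2001, 0.0958]
tool_rot: [-0.0, 0.619, 0.785, -0.0]
contact_force: [0.1, -0.3, -0.5]
gripper_width: 1.0
grasp_force: 0.0
```

```bash
python3 st.py
```

```text
plat pos mm [  0.2 117.3   5.8] tool axes in plat (cols x,y,z)
 [[-0.001  1.    -0.001]
 [ 1.     0.001 -0.   ]
 [-0.    -0.001 -1.   ]] 
F [ 0.1 -0.3 -0.5] q [ 0.26 -0.09  2.01 -0.    1.22  0.02]
```

>>> play_rows([
  [-12,0,0,0,0,0],
  [-9,0,0,0,0,0],
  [-9,0,0,0,0,0],
  [-9,0,0,0,0,0],
  [-9,0,0,0,0,0],
])

```text
time: 5.3
tool_pos: [0.4779, 0.1524, 0.0965]
tool_rot: [-0.0, 0.62, 0.785, 0.0]
contact_force: [-0.6, 1.1, -0.6]
gripper_width: 1.005
grasp_force: 0.5
```

>>> play_rows([
  [-9,0,0,0,0,0],
  [-9,0,0,0,0,0],
  [-9,0,0,0,0,0],
  [-9,0,0,0,0,0],
  [-9,0,0,0,0,0],
])

```text
time: 5.72
tool_pos: [0.4883, 0.1089, 0.0965]
tool_rot: [-0.0, 0.619, 0.785, 0.0]
contact_force: [-0.1, 1.1, -0.1]
gripper_width: 1.002
grasp_force: 0.6
```

>>> play_rows([
  [-9,0,0,0,0,0],
  [-9,0,0,0,0,0],
  [-9,0,0,0,0,0],
  [-9,0,0,0,0,0],
  [0,0,0,0,0,0],
])

```text
time: 6.13
tool_pos: [0.497, 0.0731, 0.0965]
tool_rot: [0.0, 0.62, 0.785, -0.0]
contact_force: [0.3, 0.3, 0.5]
gripper_width: 0.999
grasp_force: 0.0
```

```bash
python3 st.py; cat > disc.py <<'E'
from meas import *; from kin import *
def disc(z=.11,roi=(225,160,360,270),p=None,f=None):
    f=f or grab("top"); c=measure(f,roi); P=np.array([np.c_[ex,ey,ez].T@(ray(f,u,v,z)-C)*1000 for u,v in c[:,0]],np.float32)[:,:2]
    (x,y),r=cv2.minEnclosingCircle(P); print("enclosing",x,y,r,"extent",P.min(0),P.max(0),"area",cv2.contourArea(c))
    if p: save(f,p,(200,140,400,290),4)
    return f
if __name__=="__main__":
    import sys; disc(p=sys.argv[1] if len(sys.argv)>1 else None)
E
python3 disc.py pics/e.png
```

```text
plat pos mm [  0.9 -13.4   6.5] tool axes in plat (cols x,y,z)
 [[ 0.     1.     0.   ]
 [ 1.    -0.    -0.001]
 [-0.001  0.    -1.   ]] 
F [0.3 0.3 0.5] q [-0.   -0.1   2.02 -0.    1.22 -0.23]Traceback (most recent call last):
  File "disc.py", line 8, in <module>
    import sys; disc(p=sys.argv[1] if len(sys.argv)>1 else None)
                ~~~~^^^^^^^^^^^^^^^^^^^^^^^^^^^^^^^^^^^^^^^^^^^^
  File "disc.py", line 4, in disc
    (x,y),r=cv2.minEnclosingCircle(P); print("enclosing",x,y,r,"extent",P.min(0),P.max(0),"area",cv2.contourArea(c))
            ~~~~~~~~~~~~~~~~~~~~~~^^^
cv2.error: OpenCV(4.12.0) /io/opencv/modules/imgproc/src/shapedescr.cpp:201: error: (-215:Assertion failed) count >= 0 && (depth == CV_32F || depth == CV_32S) in function 'minEnclosingCircle'
```

```bash
sed -i 's/\[:,:2\]$/[:,:2].copy()/' disc.py; python3 disc.py pics/e.png
```

```text
enclosing -5.165000915527344 -101.29020690917969 66.8299789428711 extent [ -70.60479 -150.15106] [ 60.274788 -84.56593 ] area 409.0
```

View pics/e.png

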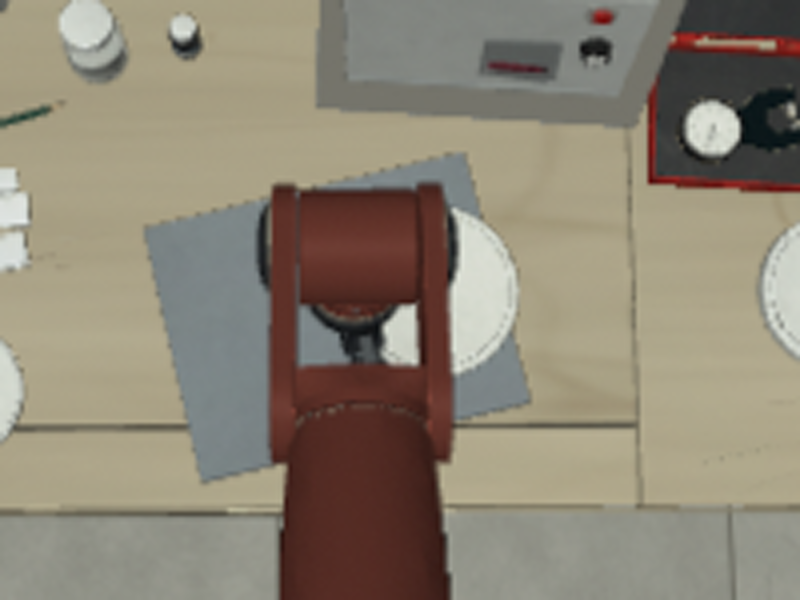

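The disc is pushed straight, with its outer rim at picture (518,290), past the platform's right edge. Its centre is at y ≈ -81 mm, so I'll push 30 mm more.

>>> play_rows([
  [-8,0,0,0,0,0],
  [-8,0,0,0,0,0],
  [-7,0,0,0,0,0],
  [-4,0,0,0,0,0],
  [0,0,0,0,0,0],
])

```text
time: 6.65
tool_pos: [0.503, 0.0475, 0.0965]
tool_rot: [0.0, 0.62, 0.785, -0.0]
contact_force: [-0.1, -1.0, 0.9]
gripper_width: 0.997
grasp_force: 0.0
```

>>> play_rows([
  [-2,0,0,0,0,0],
  [0,0,0,0,0,0],
  [8,0,0,0,0,0],
  [10,0,0,0,0,0],
  [0,0,-36,0,0,0],
])

```text
time: 7.07
tool_pos: [0.4931, 0.0659, 0.1252]
tool_rot: [-0.006, 0.619, 0.785, -0.004]
contact_force: [0.5, 0.8, -0.9]
gripper_width: 1.003
grasp_force: 0.0
```

>>> play_rows([
  [0,0,-40,0,0,0],
  [0,0,-40,0,0,0],
  [0,0,-40,0,0,0],
  [0,0,0,0,0,0],
])

```text
time: 7.4
tool_pos: [0.5029, 0.0652, 0.263]
tool_rot: [0.007, 0.619, 0.785, 0.005]
contact_force: [0.9, -0.6, 1.1]
gripper_width: 1.004
grasp_force: 0.0
```

```bash
python3 st.py; python3 disc.py; python3 - <<'E'
from kin import *
s=manip.state(); f=grab("wrist"); save(f,"pics/f.png")
E
```

```text
plat pos mm [  4.8 -22.6 173. ] tool axes in plat (cols x,y,z)
 [[-0.002  1.     0.016]
 [ 1.     0.002 -0.004]
 [-0.004  0.016 -1.   ]] 
F [ 0.9 -0.6  1.1] q [-0.02 -0.26  1.87  0.    1.51 -0.25]
enclosing -9.389226913452148 -132.52377319335938 63.79167938232422 extent [ -70.40263 -176.02612] [  50.85509 -111.54789] area 398.5
```

```bash
python3 - <<'E'
from kin import *
s=log(); setpar(); print(PAR)
R0=Ro.from_matrix(np.c_[ey,ex,-ez]); q=s["joint_pos"]
def W(x,y,z): return C+(ex*x+ey*y+ez*z)/1000
for k in range(0,121,15):
    P=W(0,-205,173);R=R0*Ro.from_rotvec(np.ones(3)/3**.5*np.radians(k)); q,e=ik(P,R,q); print(k,q.round(2),round(e,5))
for z in(150,100,50,10): q,e=ik(W(0,-205,z),R,q); print(z,q.round(2),round(e,5))
q,e=ik(W(0,-164,10),R,q);print(q.round(2),e); wc=fk(q,PAR)[0]-ey*.2655; print("wrist",wc)
for k in range(0,181,45):
    q,e=ik(W(0,-164,115),R*Ro.from_rotvec([0,0,-np.radians(k)]),q);print(k,q.round(2),e)
E
```

```text
[0.     0.0742 0.238  0.4264 0.0957 0.6099 0.2655]
0 [-0.34 -0.13  1.76  0.    1.51 -0.58] 0.0
15 [-0.37 -0.    1.65  0.05  1.7  -0.45] 0.0
30 [-0.4   0.12  1.56  0.13  1.88 -0.32] 0.0
45 [-0.44  0.22  1.48  0.23  2.03 -0.17] 0.0
60 [-0.48  0.31  1.44  0.35  2.16  0.01] 0.0
75 [-0.52  0.39  1.42  0.5   2.26  0.21] 0.0
90 [-0.57  0.44  1.43  0.68  2.33  0.43] 0.0
105 [-0.61  0.47  1.47  0.88  2.36  0.67] 0.0
120 [-0.66  0.48  1.54  1.07  2.35  0.91] 0.0
150 [-0.66  0.51  1.54  1.05  2.33  0.87] 0.0
100 [-0.66  0.59  1.54  0.99  2.29  0.79] 0.0
50 [-0.66  0.67  1.53  0.95  2.26  0.72] 0.0
10 [-0.66  0.73  1.51  0.91  2.23  0.67] 0.0
[-0.62  0.69  1.58  0.93  2.18  0.66] 1.1631885871166148e-09
wrist [ 0.59253572 -0.33180724  0.1       ]
0 [-0.62  0.51  1.62  1.02  2.26  0.81] 1.0101294800612948e-14
45 [-0.62  0.51  1.62  1.02  2.26  0.02] 2.2920840225815198e-10
90 [-0.62  0.51  1.62  1.02  2.26 -0.76] 2.632388029777388e-09
135 [-0.62  0.51  1.62  1.02  2.26 -1.55] 1.3433698597964394e-14
180 [-0.62  0.51  1.62  1.02  2.26 -2.33] 1.3617043603808552e-09
```

>>> play_rows([
  [-36,-1,0,0,0,0],
  [-36,-1,0,0,0,0],
  [-36,-1,0,0,0,0],
  [-36,-1,0,0,0,0],
  [-38,0,0,0,0,0],
], hand=60)

```text
time: 7.92
tool_pos: [0.5365, -0.1142, 0.2499]
tool_rot: [-0.002, 0.619, 0.785, -0.001]
contact_force: [1.0, 0.9, 0.1]
gripper_width: 0.709
grasp_force: 0.0
```

```bash
python3 st.py
```

```text
plat pos mm [  -4.  -204.8  159.9] tool axes in plat (cols x,y,z)
 [[-0.002  1.    -0.003]
 [ 1.     0.002  0.002]
 [ 0.002 -0.003 -1.   ]] 
F [1.  0.9 0.1] q [-0.35 -0.13  1.78  0.    1.49 -0.58]
```

Measure the disc now that it is clear of the arm, then turn the tool level. The flip is possible: joint 6 goes from 0.81 to -2.33.

>>> play_rows([
  [0,0,0,4.04,4.04,4.04],
  [0,0,0,4.04,4.04,4.04],
  [0,0,0,4.04,4.04,4.04],
  [0,0,0,4.04,4.04,4.04],
  [0,0,0,4.04,4.04,4.04],
])

```text
time: 8.33
tool_pos: [0.5371, -0.1129, 0.2506]
tool_rot: [-0.247, 0.727, 0.64, -0.03]
contact_force: [-0.7, -0.3, -0.1]
gripper_width: 0.704
grasp_force: 0.0
```

>>> play_rows([
  [0,0,0,4.04,4.04,4.04],
  [0,0,0,4.04,4.04,4.04],
  [0,0,0,4.04,4.04,4.04],
  [0,0,0,4.04,4.04,4.04],
  [0,0,0,4.04,4.04,4.04],
])

```text
time: 8.75
tool_pos: [0.5372, -0.1129, 0.2504]
tool_rot: [-0.468, 0.767, 0.436, -0.056]
contact_force: [0.5, 0.5, -0.7]
gripper_width: 0.706
grasp_force: 0.0
```

>>> play_rows([
  [0,0,0,4.04,4.04,4.04],
  [0,0,0,4.04,4.04,4.04],
  [0,0,0,4.04,4.04,4.04],
  [0,0,0,4.04,4.04,4.04],
  [0,0,0,4.04,4.04,4.04],
])

```text
time: 9.17
tool_pos: [0.5372, -0.1129, 0.2504]
tool_rot: [-0.646, 0.735, 0.191, -0.078]
contact_force: [-0.7, 0.3, 0.4]
gripper_width: 0.705
grasp_force: 0.0
```

>>> play_rows([
  [0,0,0,4.04,4.04,4.04],
  [0,0,0,4.04,4.04,4.04],
  [0,0,0,0,0,0],
])

```text
time: 9.42
tool_pos: [0.5352, -0.1128, 0.2478]
tool_rot: [-0.702, 0.702, 0.086, -0.085]
contact_force: [-0.0, 1.3, -0.6]
gripper_width: 0.697
grasp_force: 0.0
```

```bash
python3 st.py; python3 disc.py pics/g.png
```

```text
plat pos mm [  -5.  -203.1  157.8] tool axes in plat (cols x,y,z)
 [[ 1.     0.001 -0.009]
 [ 0.009 -0.001  1.   ]
 [ 0.001 -1.    -0.001]] 
F [-0.   1.3 -0.6] q [-0.66  0.5   1.55  1.04  2.34  0.87]
enclosing -0.911404550075531 -107.4879379272461 71.02481079101562 extent [ -71.272514 -176.60481 ] [ 70.00983  -37.245342] area 1367.0
```

View pics/g.png

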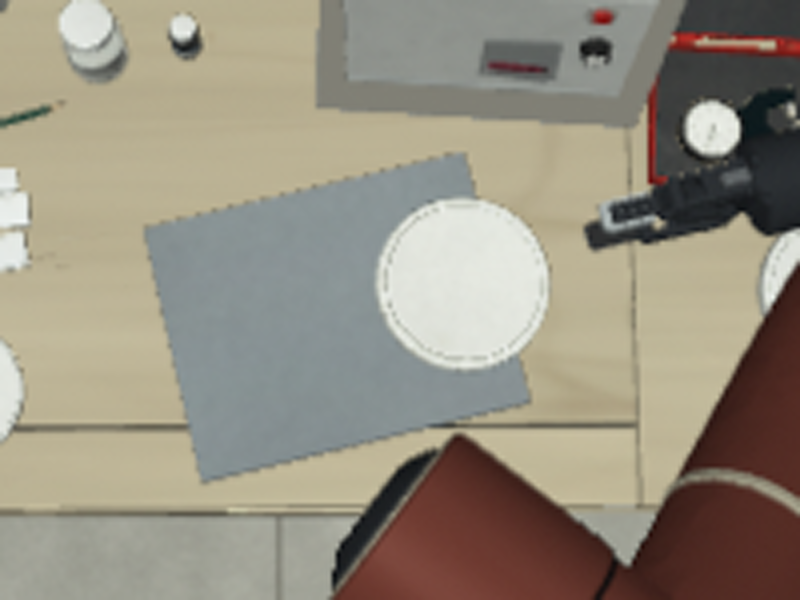

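The picture shows the disc at (462,283), overhanging the platform's right edge, with the jaws level at (600,225) to its right. The disc centre is at (-1,-107.5) mm, so the overhang is 39 mm. Now I'll descend and check.

>>> play_rows([
  [1,36,0,0,0,0],
  [1,36,0,0,0,0],
  [1,36,0,0,0,0],
  [1,30,0,0,0,0],
  [0,7,0,0,0,0],
])

```text
time: 9.88
tool_pos: [0.5419, -0.1119, 0.1028]
tool_rot: [-0.699, 0.704, 0.09, -0.085]
contact_force: [-1.2, -0.3, -1.0]
gripper_width: 0.709
grasp_force: 0.0
```

>>> play_rows([
  [0,0,0,0,0,0],
  [0,0,0,0,0,0],
])

```text
time: 10.05
tool_pos: [0.5438, -0.1139, 0.1086]
tool_rot: [-0.698, 0.705, 0.092, -0.082]
contact_force: [-0.2, -0.3, -0.4]
gripper_width: 0.703
grasp_force: 0.0
```

```bash
python3 st.py
```

```text
plat pos mm [   3.1 -206.2   18.6] tool axes in plat (cols x,y,z)
 [[ 1.     0.012 -0.013]
 [ 0.013 -0.011  1.   ]
 [ 0.012 -1.    -0.011]] 
F [-0.2 -0.3 -0.4] q [-0.65  0.72  1.5   0.91  2.23  0.67]
```

>>> play_rows([
  [-3,7,0,0,0,0],
  [0,0,0,0,0,0],
  [0,0,0,0,0,0],
])

```text
time: 10.3
tool_pos: [0.5407, -0.1152, 0.1016]
tool_rot: [-0.698, 0.706, 0.091, -0.082]
contact_force: [-1.1, -0.0, 0.4]
gripper_width: 0.705
grasp_force: 0.0
```

```bash
python3 st.py
```

```text
plat pos mm [-2.000e-01 -2.067e+02  1.160e+01] tool axes in plat (cols x,y,z)
 [[ 1.     0.012 -0.012]
 [ 0.012 -0.012  1.   ]
 [ 0.012 -1.    -0.012]] 
F [-1.1 -0.   0.4] q [-0.66  0.73  1.5   0.9   2.23  0.65]
```

>>> play_rows([
  [-1,1.5,0,0.7,0.7,0.7],
  [0,0,15,0,0,0],
  [0,0,15,0,0,0],
  [0,0,12,0,0,0],
  [0,0,0,0,0,0],
])

```text
time: 10.72
tool_pos: [0.5288, -0.0724, 0.099]
tool_rot: [0.703, -0.701, -0.082, 0.084]
contact_force: [-0.4, -0.3, 0.1]
gripper_width: 0.705
grasp_force: 0.0
```

>>> play_rows([
  [0,0,0,0,0,0],
  [0,0,0,0,0,0],
])

```text
time: 10.88
tool_pos: [0.53, -0.0746, 0.0993]
tool_rot: [0.703, -0.702, -0.082, 0.083]
contact_force: [-0.4, -0.3, -0.6]
gripper_width: 0.701
grasp_force: 0.0
```

```bash
python3 st.py; python3 - <<'E'
from h import *
f=grab("scene"); g=grab("wrist"); a=f["image"][150:300,220:420]; a=cv2.resize(a,(400,300),interpolation=cv2.INTER_CUBIC)
cv2.imwrite("pics/i.png",np.hstack([a,cv2.resize(g["image"],(400,300))])[:,:,::-1])
E
```

```text
plat pos mm [  -1.2 -164.8    9.3] tool axes in plat (cols x,y,z)
 [[ 1.    -0.001  0.001]
 [-0.001  0.001  1.   ]
 [-0.001 -1.     0.001]] 
F [-0.4 -0.3 -0.6] q [-0.62  0.69  1.58  0.93  2.18  0.66]
```

View pics/i.png

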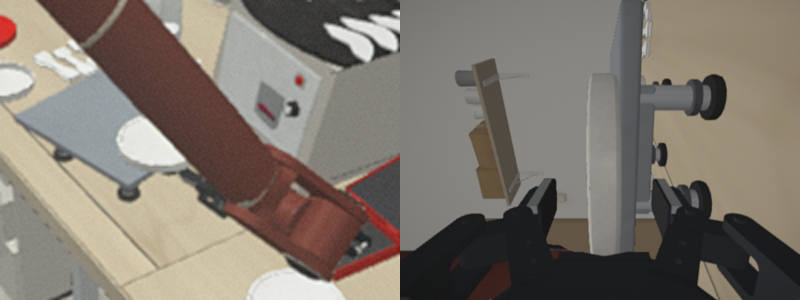

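The wrist view (right half) shows the disc edge-on at u≈603, midway between the upper finger (540) and the lower finger (670). The lower finger is clear of the platform plate. Closing the gripper.

>>> play_rows([
  [0,0,0,0,0,0],
  [0,0,0,0,0,0],
  [0,0,0,0,0,0],
  [0,0,0,0,0,0],
  [0,0,0,0,0,0],
], hand=5)

```text
time: 11.4
tool_pos: [0.5299, -0.0746, 0.0995]
tool_rot: [0.703, -0.701, -0.082, 0.083]
contact_force: [0.9, -1.3, 1.7]
gripper_width: 0.202
grasp_force: 62.4
```

>>> play_rows([
  [0,0,0,0,0,0],
  [0,0,0,0,0,0],
  [0,0,0,0,0,0],
])

```text
time: 11.65
tool_pos: [0.5298, -0.0744, 0.0994]
tool_rot: [0.703, -0.702, -0.082, 0.083]
contact_force: [0.5, -2.9, 2.0]
gripper_width: 0.207
grasp_force: 62.5
```

```bash
python3 st.py; python3 disc.py
```

```text
plat pos mm [  -1.4 -164.6    9.4] tool axes in plat (cols x,y,z)
 [[ 1.    -0.001  0.001]
 [-0.001  0.002  1.   ]
 [-0.001 -1.     0.002]] 
F [ 0.5 -2.9  2. ] q [-0.62  0.69  1.58  0.93  2.19  0.66]
enclosing -0.5814279913902283 -107.03550720214844 70.90333557128906 extent [ -62.71043 -174.57082] [ 70.00983 -36.43808] area 1227.0
```

Gripped: 62 N at about 17 mm opening. Now I'll lift and roll half a turn.

>>> play_rows([
  [0,-15,0,0,0,0],
  [0,-25,0,0,0,0],
  [0,-25,0,0,0,0],
  [0,-25,0,0,0,0],
  [0,-20,0,0,0,0],
])

```text
time: 12.12
tool_pos: [0.5301, -0.0739, 0.2094]
tool_rot: [-0.702, 0.703, 0.081, -0.083]
contact_force: [0.8, -0.4, -2.3]
gripper_width: 0.201
grasp_force: 61.9
```

>>> play_rows([
  [0,0,0,0,0,0],
  [0,0,0,0,0,-3.5],
  [0,0,0,0,0,-6.5],
  [0,0,0,0,0,-6.5],
  [0,0,0,0,0,-6.5],
])

```text
time: 12.53
tool_pos: [0.5296, -0.0737, 0.2066]
tool_rot: [0.705, -0.671, -0.22, -0.06]
contact_force: [-0.8, -0.3, -1.7]
gripper_width: 0.202
grasp_force: 61.8
```

```bash
python3 st.py; python3 - <<'E'
from kin import *
s=manip.state(); print(s["gripper_width"],s["grasp_force"])
E
```

```text
plat pos mm [  -1.4 -163.8  116.6] tool axes in plat (cols x,y,z)
 [[ 0.92   0.391  0.001]
 [-0.002  0.001  1.   ]
 [ 0.391 -0.92   0.001]] 
F [-0.8 -0.3 -1.7] q [-0.62  0.51  1.62  1.03  2.27  0.41]
0.20191453481304736 61.83262491831556
```

>>> play_rows([
  [0,0,0,0,0,-6.5],
  [0,0,0,0,0,-6.5],
  [0,0,0,0,0,-6.5],
  [0,0,0,0,0,-6.5],
  [0,0,0,0,0,-6.5],
])

```text
time: 12.95
tool_pos: [0.5296, -0.0737, 0.2065]
tool_rot: [0.66, -0.583, -0.399, -0.255]
contact_force: [-0.4, 0.0, -1.9]
gripper_width: 0.206
grasp_force: 61.9
```

>>> play_rows([
  [0,0,0,0,0,-6.5],
  [0,0,0,0,0,-6.5],
  [0,0,0,0,0,-6.5],
  [0,0,0,0,0,-6.5],
  [0,0,0,0,0,-6.5],
])

```text
time: 13.37
tool_pos: [0.5296, -0.0737, 0.2065]
tool_rot: [0.563, -0.448, -0.547, -0.429]
contact_force: [0.6, 0.1, -2.4]
gripper_width: 0.202
grasp_force: 61.9
```

>>> play_rows([
  [0,0,0,0,0,-6.5],
  [0,0,0,0,0,-6.5],
  [0,0,0,0,0,-6.5],
  [0,0,0,0,0,-6.5],
  [0,0,0,0,0,-6.5],
])

```text
time: 13.78
tool_pos: [0.5296, -0.0737, 0.2065]
tool_rot: [-0.42, 0.277, 0.65, 0.569]
contact_force: [0.0, 0.4, -2.3]
gripper_width: 0.205
grasp_force: 61.9
```

>>> play_rows([
  [0,0,0,0,0,-6.5],
  [0,0,0,0,0,-6.5],
  [0,0,0,0,0,-6.5],
  [0,0,0,0,0,-6.5],
  [0,0,0,0,0,-6.5],
])

```text
time: 14.2
tool_pos: [0.5296, -0.0737, 0.2065]
tool_rot: [-0.244, 0.084, 0.702, 0.664]
contact_force: [-0.1, 0.1, -1.6]
gripper_width: 0.208
grasp_force: 61.9
```

>>> play_rows([
  [0,0,0,0,0,-6.5],
  [0,0,0,0,0,-6.5],
  [0,0,0,0,0,-6.5],
  [0,0,0,0,0,-6.5],
  [0,0,0,0,0,-1],
])

```text
time: 14.62
tool_pos: [0.5296, -0.0737, 0.2067]
tool_rot: [-0.083, -0.081, 0.702, 0.703]
contact_force: [1.0, -0.7, -2.3]
gripper_width: 0.202
grasp_force: 61.9
```

>>> play_rows([
  [0,0,0,0,0,0],
  [0,0,0,0,0,0],
  [0,0,0,0,0,0],
])

```text
time: 14.87
tool_pos: [0.5299, -0.0741, 0.2083]
tool_rot: [-0.084, -0.081, 0.702, 0.703]
contact_force: [0.1, -0.1, -1.8]
gripper_width: 0.205
grasp_force: 61.9
```

```bash
python3 st.py; python3 - <<'E'
from h import *
f=grab("scene"); g=grab("wrist"); a=f["image"][110:290,180:420]; a=cv2.resize(a,(400,300),interpolation=cv2.INTER_CUBIC)
cv2.imwrite("pics/k.png",np.hstack([a,cv2.resize(g["image"],(400,300))])[:,:,::-1])
E
```

```text
plat pos mm [  -1.2 -164.3  118.3] tool axes in plat (cols x,y,z)
 [[-1.     0.004  0.001]
 [ 0.001 -0.002  1.   ]
 [ 0.004  1.     0.002]] 
F [ 0.1 -0.1 -1.8] q [-0.62  0.51  1.62  1.03  2.27 -2.32]
```

View pics/k.png

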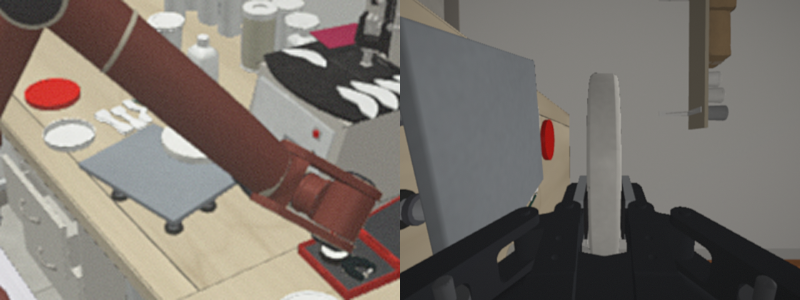

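The disc is level in the jaws and turned over (edge-on at u≈603 in the wrist view, scene view (185,143)). Next I'll lower it onto the platform.

>>> play_rows([
  [0,-15,0,0,0,0],
  [0,-25,0,0,0,0],
  [0,-25,0,0,0,0],
  [0,-22,0,0,0,0],
  [0,-12,0,0,0,0],
])

```text
time: 15.38
tool_pos: [0.5287, -0.0734, 0.1065]
tool_rot: [-0.084, -0.08, 0.701, 0.703]
contact_force: [-0.1, 0.4, -2.7]
gripper_width: 0.206
grasp_force: 61.8
```

>>> play_rows([
  [0,0,0,0,0,0],
  [0,0,0,0,0,0],
  [0,0,0,0,0,0],
])

```text
time: 15.63
tool_pos: [0.5303, -0.0745, 0.1109]
tool_rot: [-0.082, -0.082, 0.702, 0.703]
contact_force: [-0.2, -0.4, -1.5]
gripper_width: 0.206
grasp_force: 61.8
```

```bash
python3 st.py
```

```text
plat pos mm [  -1.  -164.8   20.9] tool axes in plat (cols x,y,z)
 [[-1.     0.     0.001]
 [ 0.001 -0.001  1.   ]
 [ 0.     1.     0.001]] 
F [-0.2 -0.4 -1.5] q [-0.62  0.67  1.59  0.94  2.19 -2.47]
```

>>> play_rows([
  [0,-4,0,0,0,0],
  [0,-3,0,0,0,0],
  [0,0,0,0,0,0],
])

```text
time: 15.88
tool_pos: [0.5298, -0.0742, 0.1031]
tool_rot: [-0.083, -0.082, 0.702, 0.703]
contact_force: [-0.2, -0.2, -0.7]
gripper_width: 0.206
grasp_force: 61.9
```

>>> play_rows([
  [0,-1.5,0,0,0,0],
  [0,0,0,0,0,0],
])

```text
time: 16.05
tool_pos: [0.5297, -0.0742, 0.1016]
tool_rot: [-0.083, -0.082, 0.702, 0.703]
contact_force: [-0.3, 0.4, -2.2]
gripper_width: 0.203
grasp_force: 61.9
```

>>> play_rows([
  [0,-1,0,0,0,0],
  [0,0,0,0,0,0],
])

```text
time: 16.22
tool_pos: [0.5297, -0.0741, 0.1004]
tool_rot: [-0.083, -0.082, 0.702, 0.703]
contact_force: [0.3, -0.3, -1.8]
gripper_width: 0.206
grasp_force: 61.9
```

```bash
python3 st.py
```

```text
plat pos mm [  -1.4 -164.3   10.4] tool axes in plat (cols x,y,z)
 [[-1.     0.002  0.001]
 [ 0.001 -0.002  1.   ]
 [ 0.002  1.     0.002]] 
F [ 0.3 -0.3 -1.8] q [-0.62  0.69  1.59  0.93  2.19 -2.48]
```

>>> play_rows([
  [0,-0.7,0,0,0,0],
  [0,0,0,0,0,0],
])

```text
time: 16.38
tool_pos: [0.5298, -0.0742, 0.0999]
tool_rot: [-0.083, -0.082, 0.702, 0.703]
contact_force: [0.6, 0.4, -1.7]
gripper_width: 0.207
grasp_force: 61.9
```

>>> play_rows([
  [0,-0.7,0,0,0,0],
  [0,0,0,0,0,0],
])

```text
time: 16.55
tool_pos: [0.5298, -0.0742, 0.0998]
tool_rot: [-0.083, -0.082, 0.701, 0.703]
contact_force: [0.6, 0.9, 1.9]
gripper_width: 0.207
grasp_force: 61.8
```

>>> play_rows([
  [0,-0.7,0,0,0,0],
  [0,0,0,0,0,0],
])

```text
time: 16.72
tool_pos: [0.5298, -0.0742, 0.0997]
tool_rot: [-0.083, -0.082, 0.701, 0.704]
contact_force: [-1.3, 2.0, 5.6]
gripper_width: 0.202
grasp_force: 61.7
```

In contact with the platform, so release and back off.

>>> play_rows([
  [0,0,0,0,0,0],
  [0,0,0,0,0,0],
  [0,0,0,0,0,0],
  [0,0,0,0,0,0],
  [0,0,0,0,0,0],
], hand=55)

```text
time: 17.13
tool_pos: [0.5297, -0.0742, 0.0983]
tool_rot: [-0.083, -0.082, 0.702, 0.703]
contact_force: [0.2, 0.2, 0.8]
gripper_width: 0.646
grasp_force: 0.0
```

>>> play_rows([
  [0,0,-10,0,0,0],
  [0,0,-20,0,0,0],
  [0,0,-20,0,0,0],
  [0,0,0,0,0,0],
])

```text
time: 17.47
tool_pos: [0.5425, -0.1262, 0.0988]
tool_rot: [-0.081, -0.082, 0.703, 0.702]
contact_force: [0.7, 0.1, 0.5]
gripper_width: 0.646
grasp_force: 0.0
```

```bash
python3 st.py; python3 disc.py; python3 - <<'E'
from kin import *
f=grab("top"); c=__import__("meas").measure(f,(380,180,440,245))
print(len(c))
s=manip.state();q=s["joint_pos"]
def W(x,y,z): return C+(ex*x+ey*y+ez*z)/1000
RA=Ro.from_matrix(np.c_[-ex,ez,ey])
for nm,R1 in(("x=ey",np.c_[ey,ex,-ez]),("x=-ey",np.c_[-ey,-ex,-ez])):
    R1=Ro.from_matrix(R1); rv=(RA.inv()*R1).as_rotvec(degrees=True); print(nm,rv)
    qq=q
    for k in np.linspace(0,1,6):
        qq,e=ik(W(-1,-215,150),RA*Ro.from_rotvec(np.radians(rv*k)),qq); print(qq.round(2),round(e,4))
    for z in (60,5): qq,e=ik(W(-1,-205,z),R1,qq); print("down",qq.round(2),round(e,4))
E
```

```text
plat pos mm [  -1.1 -217.9    8.8] tool axes in plat (cols x,y,z)
 [[-1.    -0.     0.003]
 [ 0.003  0.001  1.   ]
 [-0.     1.    -0.001]] 
F [0.7 0.1 0.5] q [-0.67  0.75  1.49  0.91  2.24 -2.47]
enclosing -4.671821594238281 -106.12103271484375 70.49461364746094 extent [ -72.91015 -176.60481] [ 65.13989  -37.204453] area 1286.0
18
x=ey [ 69.2820323 -69.2820323  69.2820323]
[-0.67  0.52  1.53  1.04  2.34 -2.27] 0.0
[-0.72  0.33  1.65  0.96  2.08 -2.03] 0.0
[-0.72  0.13  1.75  0.83  1.84 -1.77] 0.0
[-0.65 -0.03  1.81  0.63  1.62 -1.44] 0.0
[-0.52 -0.13  1.82  0.34  1.48 -1.04] 0.0
[-0.36 -0.11  1.78  0.    1.47 -0.59] 0.0
down [-0.34 -0.04  1.87 -0.    1.31 -0.58] 0.0
down [-0.34  0.02  1.91 -0.    1.21 -0.58] 0.0
x=-ey [ 69.2820323  69.2820323 -69.2820323]
[-0.67  0.52  1.53  1.04  2.34 -2.27] 0.0
[-0.6   0.49  1.44  0.73  2.33 -2.65] 0.0
[-0.53  0.41  1.42  0.45  2.22 -3.01] 0.0
[-0.43  0.27  1.47  0.27  2.03 -3.14] 0.1219
[-0.29  0.1   1.59  0.06  1.76 -3.14] 0.2916
[-0.13 -0.11  1.81 -0.22  1.4  -3.14] 0.3348
down [-0.13 -0.04  1.91 -0.25  1.24 -3.14] 0.2835
down [-0.13  0.03  1.94 -0.27  1.13 -3.14] 0.2561
```

>>> play_rows([
  [0,30,-2,0,0,0],
  [0,36,0,0,0,0],
  [0,36,0,0,0,0],
  [0,36,0,0,0,0],
  [0,0,0,4.08,-4.08,4.08],
], hand=85)

```text
time: 17.98
tool_pos: [0.5437, -0.1246, 0.2407]
tool_rot: [-0.078, -0.037, 0.733, 0.675]
contact_force: [1.4, -0.2, -0.7]
gripper_width: 0.992
grasp_force: 0.0
```

>>> play_rows([
  [0,0,0,4.08,-4.08,4.08],
  [0,0,0,4.08,-4.08,4.08],
  [0,0,0,4.08,-4.08,4.08],
  [0,0,0,4.08,-4.08,4.08],
  [0,0,0,4.08,-4.08,4.08],
])

```text
time: 18.4
tool_pos: [0.5415, -0.1247, 0.2358]
tool_rot: [-0.061, 0.202, 0.836, 0.507]
contact_force: [0.3, 0.1, 0.1]
gripper_width: 0.999
grasp_force: 0.0
```

>>> play_rows([
  [0,0,0,4.08,-4.08,4.08],
  [0,0,0,4.08,-4.08,4.08],
  [0,0,0,4.08,-4.08,4.08],
  [0,0,0,4.08,-4.08,4.08],
  [0,0,0,4.08,-4.08,4.08],
])

```text
time: 18.82
tool_pos: [0.5413, -0.1247, 0.2363]
tool_rot: [-0.035, 0.417, 0.86, 0.29]
contact_force: [-0.7, 0.3, -1.6]
gripper_width: 0.994
grasp_force: 0.0
```

>>> play_rows([
  [0,0,0,4.08,-4.08,4.08],
  [0,0,0,4.08,-4.08,4.08],
  [0,0,0,4.08,-4.08,4.08],
  [0,0,0,4.08,-4.08,4.08],
  [0,0,0,4.08,-4.08,4.08],
])

```text
time: 19.23
tool_pos: [0.5415, -0.1244, 0.2368]
tool_rot: [-0.006, 0.593, 0.804, 0.047]
contact_force: [0.9, 0.5, -0.6]
gripper_width: 0.995
grasp_force: 0.0
```

>>> play_rows([
  [0,0,0,4,-4,4],
  [0,0,0,0,0,0],
  [0,0,0,0,0,0],
])

```text
time: 19.48
tool_pos: [0.5419, -0.1234, 0.2358]
tool_rot: [-0.002, 0.618, 0.786, 0.001]
contact_force: [-0.1, -0.2, 0.3]
gripper_width: 0.998
grasp_force: 0.0
```

```bash
python3 st.py; python3 disc.py
```

```text
plat pos mm [  -0.9 -215.   145.8] tool axes in plat (cols x,y,z)
 [[-0.004  1.    -0.001]
 [ 1.     0.004  0.004]
 [ 0.004 -0.001 -1.   ]] 
F [-0.1 -0.2  0.3] q [-0.36 -0.1   1.78  0.    1.47 -0.6 ]
enclosing -4.969141483306885 -106.97746276855469 70.00448608398438 extent [ -74.4469  -175.15204] [ 64.354256 -37.245342] area 1271.0
```

>>> play_rows([
  [5,-1,37,0,0,0],
  [5,-1,37,0,0,0],
  [0,0,37,0,0,0],
  [0,0,20,0,0,0],
  [0,0,6,0,0,0],
])

```text
time: 19.95
tool_pos: [0.5334, -0.1151, 0.0937]
tool_rot: [-0.006, 0.62, 0.784, -0.001]
contact_force: [0.0, -0.2, -0.6]
gripper_width: 0.998
grasp_force: 0.0
```

>>> play_rows([
  [0,0,0,0,0,0],
  [0,0,0,0,0,0],
  [0,0,0,0,0,0],
])

```text
time: 20.2
tool_pos: [0.539, -0.1165, 0.1018]
tool_rot: [0.001, 0.62, 0.784, 0.001]
contact_force: [0.7, -0.0, 1.3]
gripper_width: 0.994
grasp_force: 0.0
```

```bash
python3 st.py
```

```text
plat pos mm [  -2.2 -207.6   11.8] tool axes in plat (cols x,y,z)
 [[ 0.001  1.     0.002]
 [ 1.    -0.001 -0.   ]
 [-0.     0.002 -1.   ]] 
F [ 0.7 -0.   1.3] q [-0.35  0.01  1.91  0.    1.22 -0.58]
```

>>> play_rows([
  [0,0,5,0,0,0],
  [10,0,0,0,0,0],
  [10,0,0,0,0,0],
  [9,0,0,0,0,0],
  [9,0,0,0,0,0],
])

```text
time: 20.62
tool_pos: [0.5286, -0.0774, 0.0947]
tool_rot: [-0.001, 0.62, 0.785, -0.0]
contact_force: [0.1, -0.1, 0.5]
gripper_width: 0.995
grasp_force: 0.6
```

>>> play_rows([
  [9,0,0,0,0,0],
  [9,0,0,0,0,0],
  [9,0,0,0,0,0],
  [9,0,0,0,0,0],
  [6,0,0,0,0,0],
])

```text
time: 21.03
tool_pos: [0.5188, -0.0366, 0.0946]
tool_rot: [-0.001, 0.62, 0.785, -0.0]
contact_force: [-0.2, -1.5, 0.7]
gripper_width: 0.995
grasp_force: 0.8
```

```bash
python3 st.py; python3 disc.py
```

```text
plat pos mm [  -3.3 -125.2    4.6] tool axes in plat (cols x,y,z)
 [[-0.     1.    -0.002]
 [ 1.     0.     0.002]
 [ 0.002 -0.002 -1.   ]] 
F [-0.2 -1.5  0.7] q [-0.21 -0.05  1.98  0.    1.21 -0.45]
enclosing -1.6038532257080078 -51.46409606933594 69.11681365966797 extent [-67.83665 -83.33851] [64.52645  10.566214] area 725.5
```

>>> play_rows([
  [7,0,0,0,0,0],
  [7,0,0,0,0,0],
  [5,0,0,0,0,0],
  [0,0,0,0,0,0],
  [0,0,0,0,0,0],
])

```text
time: 21.5
tool_pos: [0.5144, -0.0188, 0.0943]
tool_rot: [-0.002, 0.62, 0.785, -0.0]
contact_force: [0.5, 0.4, -0.8]
gripper_width: 0.995
grasp_force: 0.0
```

>>> play_rows([
  [-10,0,0,0,0,0],
  [-20,0,0,0,0,0],
  [-30,0,0,0,0,0],
  [0,0,-30,0,0,0],
  [0,0,-40,0,0,0],
])

```text
time: 21.92
tool_pos: [0.5259, -0.0791, 0.1605]
tool_rot: [-0.006, 0.621, 0.784, -0.002]
contact_force: [0.6, -1.0, 1.0]
gripper_width: 0.994
grasp_force: 0.0
```

>>> play_rows([
  [-40,0,0,0,0,0],
  [-40,0,0,0,0,0],
  [0,0,-40,0,0,0],
  [0,0,0,0,0,0],
  [0,0,0,0,0,0],
])

```text
time: 22.33
tool_pos: [0.5488, -0.1576, 0.2072]
tool_rot: [0.001, 0.621, 0.784, 0.001]
contact_force: [0.2, -0.5, -1.3]
gripper_width: 0.993
grasp_force: 0.0
```

```bash
python3 st.py; python3 disc.py pics/m.png; python3 - <<'E'
from meas import *
f=grab("top");c=measure(f,(380,180,440,245)); c0=measure(dict(np.load("top0.npz")),(380,180,440,245))
print(cv2.boundingRect(c),cv2.boundingRect(c0))
E
```

```text
plat pos mm [  -2.1 -249.9  117.2] tool axes in plat (cols x,y,z)
 [[ 0.002  1.     0.003]
 [ 1.    -0.002 -0.001]
 [-0.001  0.003 -1.   ]] 
F [ 0.2 -0.5 -1.3] q [-0.41 -0.05  1.78  0.    1.41 -0.64]
enclosing -4.567811012268066 -38.868228912353516 69.7709732055664 extent [ -73.41001 -108.39385] [65.15757  30.458632] area 1335.0
(396, 193, 35, 40) (391, 193, 40, 40)
```

View pics/m.png

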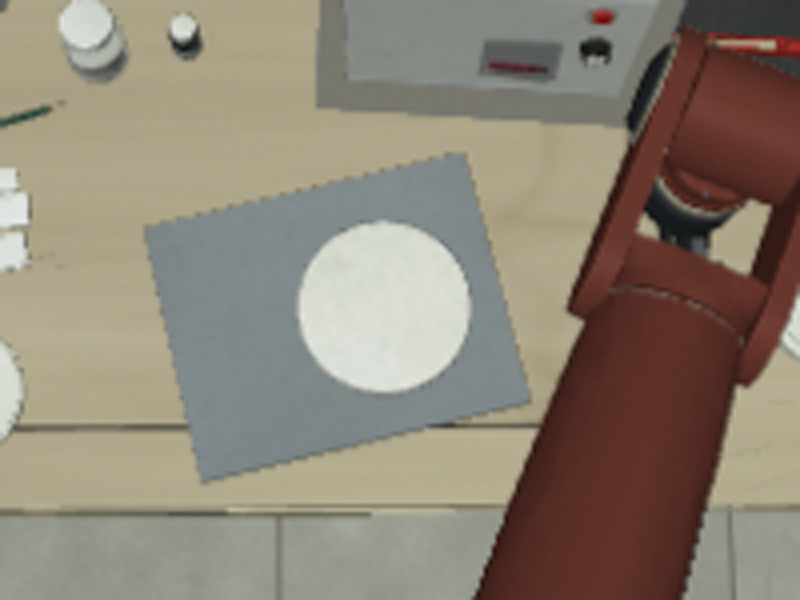

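The disc lies flat at (385,307), wholly on the platform at about (-5,-39) mm. Its plain face is up, with no recess ring showing. The other disc's top, bottom and right edges are where they were, and the arm hides its left edge. Handing in.

```bash
python3 -c "
from plant import manip
print(manip.job_done())"
```

```text
the job is handed in; nothing more can be done
None
```

The job is handed in: the disc is turned over and lies flat, recessed face down, wholly on the platform at about (-5, -39) mm from its centre; the other disc did not move, and the verdict itself was not shown.

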